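Check a spring pull gauge in its bench stand

ROBOT

A 6-joint arm with a two-finger parallel gripper is mounted at the origin on a cart in front of the work surface, level with it; the furniture and walls round the work are solid. World frame = base frame: x ahead of the robot, y to its left, z up, the work surface at z = 0. Lengths are in m, angles in degrees, forces in N, time in s.
With the tool pointing down it reaches from about 0.325 to 0.9 m from the base axis. Payload 6.1 kg.
Tool frame: the origin (TCP) lies on the centre line of the jaws, within the pads' length; the fingertips stand 17 mm ahead of it and the grasp point (between the pads) lies 2 mm behind it; z points along the fingers, y is the line along which they close (so a half turn about z gives the same grasp; the last joint's range is limited). The gripper opens to 87 mm and grips with 3 to 60 N. Pads are 19 mm wide; open, the fingers measure 117 mm over their backs; the gripper's body (75 mm by 190 mm) begins 51 mm behind the grasp point.
Start: joints at [58.78, 12.628, 87.462, -0, 79.91, -7.225], TCP at [0.254, 0.571, 0.24] pointing down, gripper open.
Joint ranges: [-170.65, 170.65], [-52.31, 119.04], [5.05, 147.46], [-71.25, 251.25], [11.57, 151.72], [-153.62, 153.62]. Speed limits (degrees/s): [147.25, 147.25, 172.46, 180, 180, 180].

INTERFACE

Orientations are given as [roll, pitch, yaw] about the fixed x, y, z axes, in that order (R = Rz(yaw) Ry(pitch) Rx(roll)).
In Python, from plant import r, imaging gives the robot as it stands.
- The arm moves only by the tool drive_tool, never from a script. Its argument "deltas" is a list that holds one entry, the list of rows, each a list of 6 numbers: the shift along the world's x, y, z as a fraction of full scale, then the turn, a rotation vector about the world's x, y, z as a fraction of full scale. In form: [[[tx, ty, tz, wx, wy, wz], ...]]. A call has 1 to 10 rows; each row is the pose to reach, as a shift and turn from the pose commanded when the call began, turning the shorter way round; what a row does not reach only later rows make up. Full scale, the value 1, is 0.1 m for a shift and 180 degrees for a turn. A row lasts 1/8 s, in which the tool goes at most 62.5 mm and 10.7 degrees, less where a joint would pass 70% of its speed; a pose out of reach is approached as far as the arm can. A call with a number of a shift or a turn outside -1 to 1 is refused whole. A call with a gripper value outside its range is refused whole. "jaw" is the opening, from 0 (shut) to 1 (fully open), set as the call begins (left out, the last holds). The fingers move at their own pace and stop on an object; the grip force is fixed at half the most. Time passes only in rows, so rows that repeat a pose let the fingers close. It gives the time, the measured TCP pose, the force, the opening and the grip force at its end, in the units of the state.
- r.sense(): the state, without advancing time (a new reading comes with each control period).
- imaging.capture(name): name is "side" or "top" or "wrist"; returns a dict with "color" (420x560x3 uint8, red, green, blue), "depth" (420x560 float32, m along the optical axis (not along the pixel's ray), 0 where there is no reading), "intrinsics" (3x3 intrinsics, pixels), "k1" (the pictures are not rectified: a ray, as slopes to the right and down, at radius r is drawn at 1 + k1 r^2 times it, then the intrinsics apply), "R" (3x3) and "t" (3): a world point X has camera coordinates R X + t. Camera axes: x right, y down, z forward; pixel columns grow to the right and rows downward; lengths in m; the calibration is good to about 2 mm. A picture is of the moment at which its call begins.
- r.job_done(): hands the job in; it is judged then, once.
The state is a dict: "time_s": time; "q": joint angles; "joint_velocities": joint speeds; "joint_efforts": joint torques, N m; "ee_pos": TCP position; "ee_rot": TCP orientation; "contact_force": force on the tool from outside, world axes, zero at the start; "moment": the same for the moment, N m; "opening": opening from 0.0 (shut) to 1.0 (fully open); "grip_force": force on a finger pad.
Only numpy, scipy, OpenCV 4.12 (cv2) and the standard library are available. Lean on these libraries where they do the work, as an engineer would, in place of code of your own. Each camera call takes 0.05 s, during which the arm holds its last target. There are 200 camera calls.

TASK

Put the blue spring gauge flat on the aluminium check stand with its orange pull tab sticking out between the two dark front lugs, push it snug against both lugs and both side pins, and let go of it. Then take it by the orange tab and draw the sprung tongue out until the red drag pointer lies inside the green band, not past it; hold it there for about a second, and ease the tongue back fully home without letting it snap. Leave the gauge in the stand with the pointer in the band, and do not disturb the beaker, vial, timer or stopper standing near.

Things in the scene. Friction and masses are not known exactly. Their poses are not given: they have to be found in the camera images.
- gauge: Loose blue spring gauge, housing 130 (x) x 40 (y) x 28 (z) mm, about 0.3 kg. Origin: centre of the housing's underside; +x is the way the tongue pulls out, z up. A 14 mm wide steel tongue leaves the +x face 2 to 6 mm above the underside and carries the orange pull tab. On top (to z 33 mm): white scale, red drag pointer, green band.
- tab (a point): Centre of the orange pull tab: upright block 16 (along gauge x) x 24 (y) x 30 mm (z), from 2 to 32 mm above the gauge's underside. With the tongue home it is 110 mm from the gauge's origin, 45 mm beyond the housing's +x face. In the stand there are 27 mm between the lugs and the tab. Axes as the gauge.
- stand: Fixed check stand: aluminium base plate 8 mm thick, from x -80 to 75 and y -37 to 41 mm; origin on its underside. Two dark front lugs 10 (x) x 12 (y) mm, tops at z 29, centred at x 70, y +-18 (gap 24 mm for the tongue), rear faces at x 65. Two steel side pins of 10 mm diameter, tops at z 27, at x +-45, y 25. Open at the rear (-x) and the near side (-y).
- stand_seat (a point): Where the gauge's origin lies, axes matching, when the gauge is home against the lugs (its +x face) and the pins (its +y side): 8 mm above the stand's origin.
- tongue (a joint): Tongue extension in m: 0 home, grows as it is pulled out along gauge +x, end of travel 0.075. Return spring 1.1 N at home plus 110 N/m. The tongue pushes the red pointer ahead of it.
- drag_pointer (a joint): Red drag pointer on the scale, in m, same zero and direction as the tongue: it stays at the greatest extension reached and is not drawn back.
- set_band (a joint): Centre of the green band on the scale, in m, same zero as the tongue; the band is 8 mm wide. It differs each time.
- tongue_mark (a point): Point on the tongue that moves with it and reads on the scale where the pointer is pushed (38 mm behind the gauge's origin when home). Axes as the gauge.
- pointer_mark (a point): The red pointer's middle on the scale. Axes as the gauge.
- band_mark (a point): The green band's middle on the scale. Axes as the gauge.
- beaker: Small glass beaker, 49 mm wide, 62 mm high, bystander; origin at the centre of its underside.
- vial: Sample vial with cap, 23 mm wide, 49 mm high, bystander; origin at the centre of its underside.
- timer: Lying white timer 64 x 62 x 16 mm, bystander; origin at the centre of its underside.
- stopper: Black rubber stopper 25 mm wide, 22 mm high, bystander; origin at the centre of its underside.

How it is judged (in metres and radians):
On the way, in this order (a step that is already met when the one before it is completed fails the run):
1. the gauge stands flat in the stand against both lugs and both pins (within 3 mm and 0.04 rad), let go of, tongue home (x of gauge in the frame of stand_seat between -0.003 and 0.002 m and y of gauge in the frame of stand_seat between -0.003 and 0.002 m and z of gauge in the frame of stand_seat below 0.003 m and angle between the x axis of gauge and the x axis of stand_seat, either way round below 0.04 rad and x of tab in the frame of stand_seat above 0.09 m and value of joint tongue below 0.003 m and contact force between the fingers and gauge below 0.3 N), for 0.2 s.
2. the tongue is drawn out so that the pointer lies in the green band (within 4 mm of its middle) and held there 0.5 s, the gauge staying in the stand (x of gauge in the frame of stand_seat between -0.006 and 0.002 m and y of gauge in the frame of stand_seat between -0.008 and 0.002 m and z of gauge in the frame of stand_seat below 0.004 m and angle between the x axis of gauge and the x axis of stand_seat, either way round below 0.1 rad and x of tab in the frame of stand_seat above 0.09 m and x of tongue_mark in the frame of band_mark between -0.004 and 0.004 m and x of pointer_mark in the frame of band_mark between -0.004 and 0.004 m), for 0.5 s.
At the end, for the whole second after the job is handed in: The gauge lies flat and at rest in the stand (no more than 6 mm off the lugs, 8 mm off the pins, 0.1 rad askew), the tongue is home within 2 mm, and the red pointer rests inside the green band (within 4 mm of its middle) (x of gauge in the frame of stand_seat between -0.006 and 0.002 m and y of gauge in the frame of stand_seat between -0.008 and 0.002 m and z of gauge in the frame of stand_seat below 0.004 m and angle between the x axis of gauge and the x axis of stand_seat, either way round below 0.1 rad and x of tab in the frame of stand_seat above 0.09 m and value of joint tongue below 0.002 m and x of pointer_mark in the frame of band_mark between -0.004 and 0.004 m and linear speed of gauge below 0.02 m/s); the robot touches nothing.
It fails at once if the tongue snaps back (faster than 0.4 m/s) (velocity of joint tongue below -0.4 m/s).
It fails at once if the beaker is shifted by more than 20 mm or tipped (distance of beaker from where it was at the start of the episode above 0.02 m or angle between beaker's own z axis and vertical above 0.35 rad).
It fails at once if the vial is shifted by more than 20 mm or tipped (distance of vial from where it was at the start of the episode above 0.02 m or angle between vial's own z axis and vertical above 0.35 rad).
It fails at once if the timer is shifted by more than 20 mm or tipped (distance of timer from where it was at the start of the episode above 0.02 m or angle between timer's own z axis and vertical above 0.35 rad).
It fails at once if the stopper is shifted by more than 20 mm or tipped (distance of stopper from where it was at the start of the episode above 0.02 m or angle between stopper's own z axis and vertical above 0.35 rad).
It also fails if it takes over 72 s, if anything falls off the work surface, if the arm or the gripper's body presses on something with over 40 N, if the wrist force passes 120 N, or if a joint passes its speed limit or range.

## Working session

There is one attempt and no reset: what is moved stays moved. The work goes in short steps, Python scripts to look and compute and a tool call to move; the robot and the scene stay as the last step left them, time stands still between calls to the robot, and variables do not carry over. Pictures are saved under pics/ and viewed, at most 10 in all, crops included, and the job is handed in when it is done.

Besides the shell and the picture viewer there is one more tool, called after ">>>" as a command line: name --argument value ..., lists and objects as JSON in quotes. drive_tool: Moves the arm, as the interface text tells. Shift numbers are shares of 0.1 m and turn numbers shares of 180 degrees, none past 1 either way. Its arguments: {"type":"object","properties":{"deltas":{"type":"array"},"jaw":{"type":"number"}},"required":["deltas"]}

```bash
mkdir -p pics; ls; cat > h.py <<'E'
import numpy as np, cv2
from plant import r, imaging
def cap(n,save=None):
    d=imaging.capture(n)
    if save: cv2.imwrite(f'pics/{save}.png',d['color'][...,::-1])
    return d
def cloud(d):
    K=d['intrinsics'];h,w=d['depth'].shape
    u,v=np.meshgrid(np.arange(w),np.arange(h))
    dist=np.array([d['k1'],0,0,0,0],float)
    p=cv2.undistortPoints(np.stack([u,v],-1).reshape(-1,1,2).astype(float),np.array(K,float),dist).reshape(h,w,2)
    z=d['depth'][...,None].astype(float)
    X=np.concatenate([p*z,z],-1)
    P=(X-np.array(d['t']))@np.array(d['R'])
    P[d['depth']==0]=np.nan
    return P
E
python3 - <<'E'
from h import *
for n in ('top','side'):
    d=cap(n,n+'0'); P=cloud(d)
    np.savez(n+'0.npz',P=P,c=d['color'])
    print(n,d['intrinsics'],d['k1'],d['R'],d['t'])
print(r.sense())
a=cv2.imread('pics/top0.png')
E
```

```text
pics
top [[451.08782758   0.         272.48128017]
 [  0.         451.08782758 210.61524216]
 [  0.           0.           1.        ]] -0.07955903424476096 [[ 0.05675077 -0.99836042  0.00747183]
 [-0.97464445 -0.057022   -0.21637162]
 [ 0.21644292  0.00499688 -0.97628249]] [-0.0371584   0.56318552  0.96546024]
side [[459.35339151   0.         279.64209066]
 [  0.         459.35339151 214.13948706]
 [  0.           0.           1.        ]] -0.12238635289272773 [[-0.99454399 -0.10339174  0.01387087]
 [-0.05642866  0.42136635 -0.90513325]
 [ 0.08773859 -0.90097755 -0.42490163]] [0.55231378 0.0742288  1.02141047]
{'time_s': 0.1, 'q': array([ 5.87797699e+01,  1.26701289e+01,  8.75199474e+01, -6.65564920e-04,
        7.99110720e+01, -7.22394084e+00]), 'joint_velocities': array([-0.07612805, -0.04051157, -0.20544841, -0.0313155 , -0.04451312,
        0.05584262]), 'joint_efforts': array([ 7.50068248e-04, -4.95940733e+01, -3.88520837e+01,  7.02848705e-02,
        5.15164481e-02, -5.19748733e-05]), 'ee_pos': array([0.25388808, 0.57051914, 0.23854624]), 'ee_rot': array([-1.79899572e+02, -1.20692988e-02,  1.56003817e+02]), 'contact_force': array([ 0.64502582,  0.18123975, -0.1470978 ]), 'moment': array([-0.04289136, -0.00602731, -0.07886947]), 'grip_force': 0.0, 'opening': 0.9948995793109447}
```

View pics/top0.png

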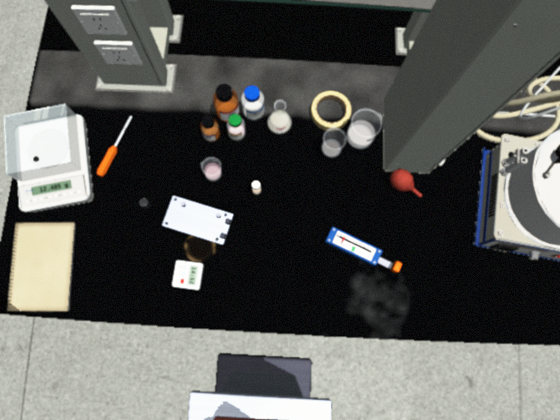

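View pics/side0.png

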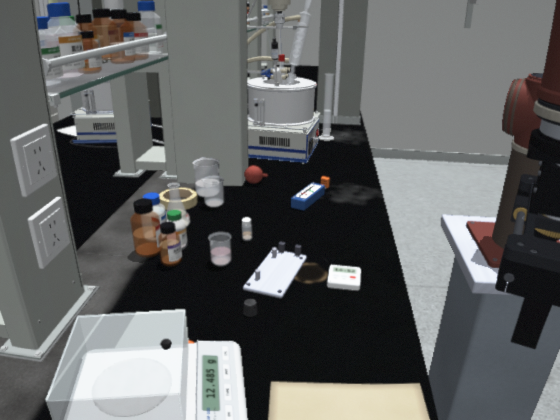

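```bash
python3 - <<'E'
from h import *
D=np.load('top0.npz');P=D['P'];c=D['c']
hsv=cv2.cvtColor(c,cv2.COLOR_RGB2HSV).astype(int)
H,S,V=hsv[...,0],hsv[...,1],hsv[...,2]
u,v=np.meshgrid(np.arange(560),np.arange(420))
def box(a,b,e,f): return (u>=a)&(u<b)&(v>=e)&(v<f)
def rep(n,m):
    q=P[m]; q=q[~np.isnan(q[:,0])]
    if len(q)<3: print(n,len(q));return
    r_=cv2.minAreaRect(q[:,:2].astype(np.float32)*1000)
    print(n,len(q),'med',q.mean(0).round(4),'z',np.percentile(q[:,2],[5,50,95]).round(4),r_)
Z=P[...,2]
rep('blue',box(315,385,220,275)&(H>95)&(H<125)&(S>100)&(V>60)&(Z>.015))
rep('gaugetop',box(315,382,220,275)&(Z>.018))
rep('tab',box(385,410,255,280)&(H<15)&(S>120)&(V>80))
rep('red',box(325,382,225,270)&((H<8)|(H>172))&(S>100))
rep('green',box(325,382,225,270)&(H>40)&(H<85)&(S>80))
rep('stand',box(155,240,190,250)&(Z<.015)&(V>150))
rep('standhigh',box(155,240,190,250)&(Z>.017))
yy,xx=np.where(box(155,245,190,255)&(Z>.017)); 
for a,b in zip(yy,xx): print((b,a),P[a,b].round(3),c[a,b],end=';')
print()
rep('timer',box(165,210,255,295)&(Z>.008))
rep('beaker',box(195,225,150,185)&(Z>.01))
rep('vial',box(245,270,175,200)&(Z>.01))
rep('stopper',box(134,154,192,212)&(Z>.01))
w=cv2.resize(c[140:300,130:420],None,fx=2.75,fy=2.75,interpolation=cv2.INTER_CUBIC)
cv2.imwrite('pics/crop1.png',w[...,::-1])
E
```

```text
blue 347 med [ 0.498  -0.1937  0.0271] z [0.0194 0.0277 0.0312] ((500.70660400390625, -197.3636016845703), (128.86715698242188, 41.39265823364258), 66.49620056152344)
gaugetop 972 med [ 0.4992 -0.1971  0.0288] z [0.0246 0.029  0.0325] ((500.70660400390625, -197.3636016845703), (128.86715698242188, 41.39265823364258), 66.49620056152344)
tab 59 med [ 0.4572 -0.2998  0.0228] z [-0.0004  0.029   0.0328] ((458.99468994140625, -303.5030822753906), (23.899137496948242, 33.69568634033203), 61.94384002685547)
red 18 med [ 0.4975 -0.1909  0.0133] z [-0.0008  0.0025  0.0349] ((505.930908203125, -199.9309539794922), (114.05612182617188, 100.48775482177734), 78.5482177734375)
green 137 med [ 0.4983 -0.1958  0.0026] z [-0.0022  0.0008  0.0289] ((501.1335144042969, -202.2532958984375), (106.41584014892578, 138.11672973632812), 3.1726951599121094)
stand 1984 med [0.5442 0.176  0.0081] z [0.0047 0.0082 0.0114] ((545.9863891601562, 175.44012451171875), (157.70773315429688, 80.08875274658203), 76.06900024414062)
standhigh 89 med [0.5408 0.1292 0.0267] z [0.0189 0.0271 0.0311] ((556.170166015625, 149.47
[... 5770 characters left out ...]
 np.int64(238)) [0.501 0.107 0.023] [133 137 148];
timer 729 med [0.4116 0.1839 0.0161] z [0.0124 0.0162 0.0196] ((411.77276611328125, 185.55865478515625), (64.850830078125, 62.29551696777344), 85.94239044189453)
beaker 385 med [0.665  0.1472 0.037 ] z [0.0202 0.031  0.0593] ((663.1522827148438, 145.44805908203125), (45.74925231933594, 45.152042388916016), 28.5537166595459)
vial 102 med [0.6241 0.0375 0.0402] z [0.0153 0.0471 0.0524] ((626.3818359375, 37.496429443359375), (18.9770450592041, 21.52606201171875), 87.3443374633789)
stopper 82 med [0.5757 0.3034 0.0203] z [0.0125 0.0213 0.0252] ((576.2189331054688, 304.54962158203125), (19.744653701782227, 23.174501419067383), 36.465938568115234)
```

View pics/crop1.png

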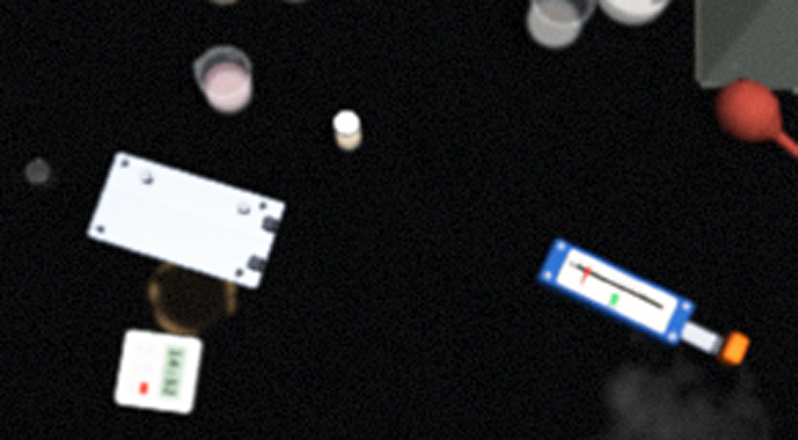

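The pictures show the gauge at crop (617,291) with its tab at (735,347). The stand is at (187,220) with its lugs at (270,224) and (256,264), and the pins are on the far side. Gauge yaw is about -113.5° and stand yaw about -104°. I'm moving over the gauge now.

>>> drive_tool --deltas '[[[0.31,-0.96,0,0,0,-0.062],[0.31,-0.96,0,0,0,-0.062],[0.31,-0.96,0,0,0,-0.062]]]' --jaw 1

```text
time_s: 0.48
ee_pos: [0.2857, 0.473, 0.2391]
ee_rot: [-179.9, 0.0, 144.7]
contact_force: [-0.4, -0.9, 0.0]
opening: 1.002
grip_force: 0.0
```

>>> drive_tool --deltas '[[[0.31,-0.96,0,0,0,-0.062],[0.31,-0.96,0,0,0,-0.062],[0.31,-0.96,0,0,0,-0.062]]]'

```text
time_s: 0.85
ee_pos: [0.3167, 0.3781, 0.2395]
ee_rot: [180.0, 0.0, 133.6]
contact_force: [0.5, 0.3, 0.1]
opening: 0.997
grip_force: 0.0
```

>>> drive_tool --deltas '[[[0.31,-0.96,0,0,0,-0.062],[0.31,-0.96,0,0,0,-0.062],[0.31,-0.96,0,0,0,-0.062]]]'

```text
time_s: 1.23
ee_pos: [0.3478, 0.2827, 0.2397]
ee_rot: [180.0, -0.0, 122.4]
contact_force: [-0.2, 0.6, -0.0]
opening: 0.996
grip_force: 0.0
```

>>> drive_tool --deltas '[[[0.31,-0.96,0,0,0,-0.062],[0.31,-0.96,0,0,0,-0.062],[0.31,-0.96,0,0,0,-0.062]]]'

```text
time_s: 1.6
ee_pos: [0.379, 0.187, 0.2398]
ee_rot: [180.0, -0.0, 111.3]
contact_force: [-0.0, 1.1, -0.0]
opening: 0.999
grip_force: 0.0
```

>>> drive_tool --deltas '[[[0.31,-0.96,0,0,0,-0.062],[0.31,-0.96,0,0,0,-0.062],[0.31,-0.96,0,0,0,-0.062]]]'

```text
time_s: 1.98
ee_pos: [0.4101, 0.0912, 0.2397]
ee_rot: [180.0, -0.0, 100.1]
contact_force: [-0.2, 0.9, -0.1]
opening: 0.997
grip_force: 0.0
```

>>> drive_tool --deltas '[[[0.31,-0.96,0,0,0,-0.062],[0.31,-0.96,0,0,0,-0.062],[0.31,-0.96,0,0,0,-0.062]]]'

```text
time_s: 2.35
ee_pos: [0.4411, -0.0046, 0.2395]
ee_rot: [180.0, -0.0, 89.0]
contact_force: [-0.5, 0.4, -0.5]
opening: 0.997
grip_force: 0.0
```

>>> drive_tool --deltas '[[[0.31,-0.96,0,0,0,-0.062],[0.31,-0.96,0,0,0,-0.062],[0.31,-0.96,0,0,0,-0.062]]]'

```text
time_s: 2.72
ee_pos: [0.4721, -0.1004, 0.2393]
ee_rot: [-180.0, -0.1, 77.9]
contact_force: [0.5, 0.5, 0.9]
opening: 1.002
grip_force: 0.0
```

>>> drive_tool --deltas '[[[0.3,-0.96,0,0,0,-0.062],[0.3,-0.96,0,0,0,-0.062],[0.3,-0.96,0,0,0,-0.062],[0.3,-0.96,0,0,0,-0.062]]]'

```text
time_s: 3.22
ee_pos: [0.5013, -0.1944, 0.2392]
ee_rot: [-179.9, -0.1, 66.8]
contact_force: [0.2, -0.3, 0.6]
opening: 0.996
grip_force: 0.0
```

```bash
python3 - <<'E'
from h import *
d=cap('wrist','w1'); P=cloud(d); np.savez('w1.npz',P=P,c=d['color'])
c=d['color'];hsv=cv2.cvtColor(c,cv2.COLOR_RGB2HSV).astype(int)
H,S,V=hsv[...,0],hsv[...,1],hsv[...,2];Z=P[...,2]
def rep(n,m):
    q=P[m]; q=q[~np.isnan(q[:,0])]
    if len(q)<3: print(n,len(q));return
    v,u=np.where(m)
    print(n,len(q),'px',u.mean().round(),v.mean().round(),'mean',q.mean(0).round(4),'zmed',np.median(q[:,2]).round(4),cv2.minAreaRect(q[:,:2].astype(np.float32)*1000))
near=np.hypot(P[...,0]-.5,P[...,1]+.2)<.16
rep('blue',near&(H>95)&(H<125)&(S>100)&(V>60)&(Z>.022)&(Z<.04))
rep('tab',near&(H<20)&(H>5)&(S>120)&(V>80)&(Z>.026)&(Z<.04))
rep('red',near&((H<5)|(H>172))&(S>100)&(Z>.02))
rep('green',near&(H>40)&(H<85)&(S>80)&(Z>.02))
E
```

```text
blue 1950 px 281.0 175.0 mean [ 0.5012 -0.19    0.0263] zmed 0.0264 ((498.56878662109375, -197.10647583007812), (130.40489196777344, 39.80994415283203), 66.96692657470703)
tab 55 px 281.0 280.0 mean [ 0.4583 -0.2913  0.0282] zmed 0.0281 ((457.9761047363281, -291.198486328125), (2.4488422870635986, 21.061973571777344), 67.50770568847656)
red 88 px 236.0 267.0 mean [ 0.5017 -0.1721  0.1712] zmed 0.1409 ((506.0129089355469, -184.2025146484375), (35.182167053222656, 101.76850891113281), 71.53612518310547)
green 299 px 217.0 336.0 mean [ 0.4939 -0.1776  0.2508] zmed 0.2981 ((508.6490783691406, -183.40597534179688), (47.29127502441406, 103.89933013916016), 66.58783721923828)
```

View pics/w1.png

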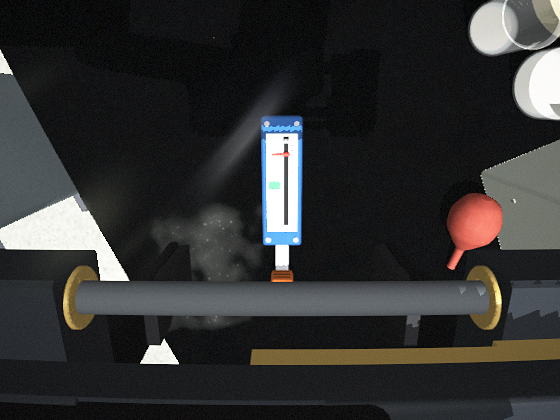

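```bash
cat > gm.py <<'E'
from h import *
def marks(P,c,g,yaw,zlo,zhi,ext=.02):
    hsv=cv2.cvtColor(c,cv2.COLOR_RGB2HSV).astype(int);H,S,V=hsv[...,0],hsv[...,1],hsv[...,2]
    a=np.radians(yaw);e=np.array([np.cos(a),np.sin(a)]);f=np.array([-e[1],e[0]])
    L=(P[...,:2]-np.array(g))@np.stack([e,f],1); Z=P[...,2]
    ok=(abs(L[...,1])<.0165)&(Z>zlo)&(Z<zhi)&(abs(L[...,0])<.06)
    out={}
    for n,m in (('red',ok&((H<8)|(H>170))&(S>110)),('green',ok&(H>50)&(H<95)&(S>70)),('white',ok&(S<50)&(V>150)),('blue',(Z>zlo)&(Z<zhi)&(abs(L[...,1])<.03)&(abs(L[...,0])<.08)&(H>95)&(H<125)&(S>100)&(V>60))):
        q=L[m]*1000
        if len(q)==0: print(n,0);continue
        print(n,len(q),'x',q[:,0].mean().round(1),np.percentile(q[:,0],[2,50,98]).round(1),'y',np.percentile(q[:,1],[2,50,98]).round(1),'z',Z[m].mean().round(4))
E
python3 - <<'E'
from gm import *
D=np.load('w1.npz');marks(D['P'],D['c'],(.4986,-.1971),-113.03,.018,.045)
D=np.load('top0.npz');marks(D['P'],D['c'],(.5007,-.1974),-113.5,.018,.045)
# stand fit from top: landmarks
P=D['P'];c=D['c'];Z=P[...,2]
def mid(a,b,e,f,z0=.0235):
    q=P[e:f,a:b].reshape(-1,3);q=q[q[:,2]>z0];return (q[:,:2].max(0)+q[:,:2].min(0))/2*.5+q[:,:2].mean(0)*.5
W=np.array([mid(178,188,198,208),mid(213,222,210,219),mid(224,231,216,225),mid(219,227,230,240),[.5460,.1754]])
M=np.array([[-.045,.025],[.045,.025],[.070,.018],[.070,-.018],[-.0025,.002]])
A=W-W.mean(0);B=M-M.mean(0);th=np.arctan2((B[:,0]*A[:,1]-B[:,1]*A[:,0]).sum(),(B*A).sum())
R=np.array([[np.cos(th),-np.sin(th)],[np.sin(th),np.cos(th)]]);t=W.mean(0)-R@M.mean(0)
print(np.degrees(th),t,((M@R.T+t-W)*1000).round(1))
E
```

```text
red 32 x -30.3 [-32.6 -30.3 -28.2] y [-8.1  2.6  6.8] z 0.0304
green 71 x 0.2 [-3.   0.2  3.4] y [-12.   -7.1  -2.2] z 0.0293
white 2740 x -2.0 [-49.4  -3.9  47.9] y [-14.6  -1.2  15.2] z 0.0276
blue 1951 x -7.5 [-64.3 -16.   62.5] y [-19.5  -0.5  19.6] z 0.0263
red 5 x -28.7 [-31.3 -28.7 -26.6] y [0.7 2.8 4.3] z 0.0325
green 9 x 1.5 [-0.6  1.4  3.4] y [-11.7  -7.9  -4.5] z 0.0301
white 513 x 1.3 [-47.9   2.1  48.8] y [-15.4  -1.2  14.6] z 0.0296
blue 336 x -1.2 [-63.5  -3.5  63.2] y [-20.4  -5.9  19.4] z 0.0274
-104.19642045811067 [0.54230455 0.17260338] [[ 0.6 -0.3]
 [ 0.2  0.8]
 [ 0.5  0.1]
 [-0.2  0.3]
 [-1.1 -0.9]]
```

The wrist picture shows the gauge at rows 117-244, columns 262-302. The pointer is at (285,154), the band at (274,185) and the tab at (282,276). In the gauge frame the pointer sits at about -30 mm and the band at about +0.5 mm. I'm descending now.

>>> drive_tool --deltas '[[[-0.01,-0.01,-0.6,0,0,0],[-0.01,-0.01,-1,0,0,0],[-0.01,-0.01,-1,0,0,0]]]'

```text
time_s: 3.65
ee_pos: [0.4976, -0.1948, 0.1363]
ee_rot: [-179.6, -0.1, 66.8]
contact_force: [-1.1, 0.0, -0.1]
opening: 1.0
grip_force: 0.0
```

>>> drive_tool --deltas '[[[0,0,-0.5,0,0,0],[0,0,-0.7,0,0,0],[0,0,-0.7,0,0,0],[0,0,-0.7,0,0,0]]]'

```text
time_s: 4.15
ee_pos: [0.5019, -0.1985, 0.0721]
ee_rot: [179.8, 0.0, 66.8]
contact_force: [0.3, 0.1, 0.4]
opening: 1.004
grip_force: 0.0
```

>>> drive_tool --deltas '[[[0,0,-0.3,0,0,0],[0,0,-0.45,0,0,0],[0,0,-0.45,0,0,0],[0,0,-0.45,0,0,0]]]'

```text
time_s: 4.65
ee_pos: [0.5009, -0.1984, 0.0256]
ee_rot: [179.9, 0.0, 66.7]
contact_force: [-0.3, -0.8, 0.3]
opening: 0.996
grip_force: 0.0
```

>>> drive_tool --deltas '[[[0,0,0,0,0,0],[0,0,0,0,0,0],[0,0,0,0,0,0],[0,0,0,0,0,0],[0,0,0,0,0,0],[0,0,0,0,0,0]]]' --jaw 0

```text
time_s: 5.4
ee_pos: [0.5, -0.1979, 0.0245]
ee_rot: [-180.0, -0.0, 66.7]
contact_force: [-1.0, 0.3, 1.0]
opening: 0.458
grip_force: 30.0
```

>>> drive_tool --deltas '[[[0,0,0.2,0,0,0],[0,0,0.4,0,0,0],[0,0,0.6,0,0,0],[0,0,0.6,0,0,0]]]'

```text
time_s: 5.9
ee_pos: [0.5011, -0.1986, 0.0857]
ee_rot: [179.8, 0.0, 66.7]
contact_force: [0.6, -0.7, -3.3]
opening: 0.454
grip_force: 30.0
```

>>> drive_tool --deltas '[[[0.05,0.5,0.1,0,0,0.006],[0.095,0.97,0.15,0,0,0.0126],[0.095,0.97,0.15,0,0,0.0126]]]'

```text
time_s: 6.28
ee_pos: [0.5089, -0.098, 0.0983]
ee_rot: [-179.9, -0.0, 69.2]
contact_force: [0.7, 0.2, -2.8]
opening: 0.457
grip_force: 30.0
```

>>> drive_tool --deltas '[[[0.05,0.5,0,0,0,0.006],[0.095,0.97,0,0,0,0.0126],[0.095,0.97,0,0,0,0.0126]]]'

```text
time_s: 6.65
ee_pos: [0.5184, -0.0019, 0.0982]
ee_rot: [-179.9, -0.0, 71.5]
contact_force: [-0.6, -0.4, -2.7]
opening: 0.454
grip_force: 30.0
```

>>> drive_tool --deltas '[[[0.05,0.5,0,0,0,0.006],[0.095,0.97,0,0,0,0.0126],[0.095,0.97,0,0,0,0.0126]]]'

```text
time_s: 7.02
ee_pos: [0.5284, 0.0942, 0.0986]
ee_rot: [-179.9, 0.0, 73.7]
contact_force: [-0.0, -0.3, -3.1]
opening: 0.458
grip_force: 30.0
```

>>> drive_tool --deltas '[[[0.05,0.5,0,0,0,0.006],[0.095,0.97,0,0,0,0.0126],[0.095,0.97,0,0,0,0.0126],[0.095,0.97,0,0,0,0.0126],[0.095,0.97,0,0,0,0.0126]]]'

```text
time_s: 7.65
ee_pos: [0.5381, 0.1881, 0.0991]
ee_rot: [-180.0, 0.1, 75.7]
contact_force: [0.4, -0.3, -1.8]
opening: 0.457
grip_force: 30.0
```

```bash
python3 - <<'E'
from gm import *
s=r.sense();print(s['time_s'],s['ee_pos'],s['ee_rot'])
dw=cap('wrist');dt=cap('top')
a=np.concatenate([cv2.resize(dw['color'],None,fx=.714,fy=.714),cv2.resize(dt['color'][130:310,110:310],None,fx=1.667,fy=1.667)],1)
print(a.shape);cv2.imwrite('pics/p2.png',a[...,::-1])
np.savez('w2.npz',P=cloud(dw),c=dw['color']);np.savez('t2.npz',P=cloud(dt),c=dt['color'])
E
```

```text
7.65 [0.53812915 0.18812706 0.09907614] [-1.79965741e+02  5.05251229e-02  7.56816586e+01]
(300, 733, 3)
```

View pics/p2.png

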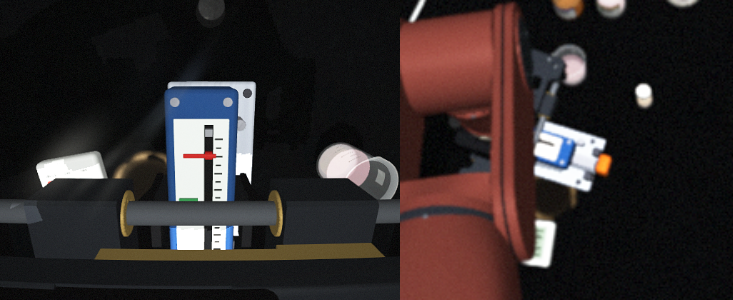

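The held gauge is parallel over the stand in both views: wrist (200,150) and top (570,155), with the tab at (603,165). The rear plate edge and a pin at wrist (240,125) are visible. I'll check the stand fit against these points.

```bash
python3 - <<'E'
from gm import *
th=np.radians(-104.2);e=np.array([np.cos(th),np.sin(th)]);f=np.array([-e[1],e[0]]);B=np.stack([e,f],1)
o=np.array([.5423,.1726])
for n in ('w2','t2'):
    D=np.load(n+'.npz');P=D['P'];c=D['c'];V=c.max(2);L=(P[...,:2]-o)@B*1000;Z=P[...,2]*1000
    near=(abs(L[...,0])<95)&(abs(L[...,1])<60)
    for k,m in (('plate',near&(abs(Z-8)<5)&(V>90)),('mid',near&(Z>19)&(Z<36)),('gauge',near&(Z>78)&(Z<125)&(c[...,2].astype(int)-c[...,0]>60)),('taborange',(abs(L[...,0]-95)<35)&(abs(L[...,1])<40)&(Z>60)&(c[...,0].astype(int)-c[...,2]>80))):
        q=L[m]
        if len(q)<3: print(n,k,len(q));continue
        print(n,k,len(q),'x',np.percentile(q[:,0],[1,5,50,95,99]).round(1),'y',np.percentile(q[:,1],[1,5,50,95,99]).round(1),'z',np.median(Z[m]).round(1),'rect',cv2.minAreaRect(q.astype(np.float32)))
    if n=='w2':
        m=near&(Z>19)&(Z<36);v,u=np.where(m);print('pin rear',[ (q[:,0].mean().round(1),q[:,1].mean().round(1),len(q)) for q in [L[m&(L[...,0]<0)],L[m&(L[...,0]>0)]]])
E
```

```text
w2 plate 3598 x [-80.6 -80.  -49.9   4.2  68.7] y [-35.1 -22.6  29.6  38.3  39.3] z 6.5 rect ((-3.2839431762695312, 0.9672393798828125), (154.7713623046875, 77.29851531982422), 0.0777127742767334)
w2 mid 202 x [-50.5 -50.1 -45.3  70.5  72.5] y [21.2 21.4 23.7 27.2 27.9] z 25.7 rect ((11.331523895263672, 22.145854949951172), (6.773595333099365, 123.76290893554688), 87.51444244384766)
w2 gauge 6783 x [-79.2 -78.1 -65.7   9.5  16.7] y [-27.7 -27.1  -7.9  10.2  10.9] z 101.1 rect ((-29.742801666259766, -8.367071151733398), (39.52790451049805, 99.64834594726562), 89.7578125)
w2 taborange 0
pin rear [(np.float64(-46.1), np.float64(24.4), 166), (np.float64(68.4), np.float64(22.0), 36)]
t2 plate 591 x [-13.5  -5.6  40.9  70.1  74.4] y [-37.1 -35.5 -11.5  39.3  41.1] z 8.2 rect ((29.270618438720703, 0.9235382080078125), (84.4947738647461, 92.50558471679688), 88.26010131835938)
t2 mid 67 x [42.4 43.9 68.6 74.9 75.5] y [-23.9 -22.5  14.8  27.   28.5] z 28.3 rect ((66.40869140625, 6.3617401123046875), (26.627941131591797, 59.66075134277344), 27.187496185302734)
t2 gauge 173 x [ 7.6 15.1 40.6 50.2 50.5] y [-27.4 -26.9  -9.2  10.9  11.7] z 102.5 rect ((28.397153854370117, -7.902519226074219), (45.41495132446289, 39.376220703125), 0.6722872257232666)
t2 taborange 107 x [ 60.3  61.1  94.8 103.4 103.9] y [-39.2 -37.4 -11.5   1.6   3.7] z 106.4 rect ((81.04148864746094, -16.655292510986328), (56.51459503173828, 22.993053436279297), 29.493581771850586)
```

>>> drive_tool --deltas '[[[0.044,-0.011,-0.1,0,0,0],[0.044,-0.011,-0.3,0,0,0],[0.044,-0.011,-0.5,0,0,0],[0.044,-0.011,-0.6,0,0,0],[0.044,-0.011,-0.64,0,0,0],[0.044,-0.011,-0.65,0,0,0],[0.044,-0.011,-0.65,0,0,0]]]'

```text
time_s: 8.62
ee_pos: [0.5431, 0.1891, 0.0351]
ee_rot: [179.9, -0.0, 75.8]
contact_force: [0.4, 0.4, -2.5]
opening: 0.457
grip_force: 30.0
```

```bash
cat > st.py <<'E'
from gm import *
th=np.radians(-104.2);e=np.array([np.cos(th),np.sin(th)]);f=np.array([-e[1],e[0]]);B=np.stack([e,f],1);o=np.array([.5423,.1726])
def L2(p): return (np.asarray(p)[...,:2]-o)@B*1000
def state():
    s=r.sense();print('t',s['time_s'],'tcp stand mm',L2(s['ee_pos']).round(1),'z',s['ee_pos'][2].round(4),'yaw',s['ee_rot'][2].round(2),'F',(np.array(s['contact_force'][:2])@B).round(1),s['contact_force'][2].round(1),'open',s['opening'])
E
python3 -c "
from st import *
state()"
```

```text
t 8.625 tcp stand mm [-16.1  -3.3] z 0.0351 yaw 75.8 F [-0.5  0.3] -2.5 open 0.4569996619272094
```

>>> drive_tool --deltas '[[[-0.01,-0.05,0,0,0,0],[-0.02,-0.09,0,0,0,0],[-0.032,-0.126,0,0,0,0],[-0.032,-0.126,0,0,0,0],[-0.013,-0.131,0,0,0,0],[-0.013,-0.131,0,0,0,0],[-0.013,-0.131,-0.015,0,0,0],[-0.013,-0.131,-0.015,0,0,0]]]'

```text
time_s: 9.62
ee_pos: [0.541, 0.1758, 0.0328]
ee_rot: [-180.0, 0.0, 75.8]
contact_force: [-0.0, 0.1, -3.0]
opening: 0.459
grip_force: 30.0
```

```bash
python3 -c "
from st import *
state()"
```

```text
t 9.625 tcp stand mm [-2.8 -2. ] z 0.0328 yaw 75.81 F [-0.1 -0.1] -3.0 open 0.4590250841825454
```

>>> drive_tool --deltas '[[[-0.004,-0.015,0,0,0,0],[-0.007,-0.029,0,0,0,0],[-0.007,-0.029,0,0,0,0]]]'

```text
time_s: 10.0
ee_pos: [0.5406, 0.1729, 0.0331]
ee_rot: [180.0, -0.0, 75.8]
contact_force: [0.9, 0.7, -2.7]
opening: 0.46
grip_force: 30.0
```

>>> drive_tool --deltas '[[[0.01,-0.002,0,0,0,0],[0.019,-0.005,0,0,0,0],[0.019,-0.005,0,0,0,0]]]'

```text
time_s: 10.38
ee_pos: [0.5418, 0.1726, 0.033]
ee_rot: [-179.9, 0.0, 75.8]
contact_force: [-3.7, 1.6, 1.1]
opening: 0.458
grip_force: 30.0
```

```bash
python3 -c "
from st import *
state()"
```

```text
t 10.375 tcp stand mm [ 0.1 -0.5] z 0.033 yaw 75.8 F [-0.6 -4. ] 1.1 open 0.4576824127154335
```

>>> drive_tool --deltas '[[[-0.003,-0.01,0,0,0,0],[-0.005,-0.019,0,0,0,0],[-0.005,-0.019,0,0,0,0]]]'

```text
time_s: 10.75
ee_pos: [0.5418, 0.1725, 0.0331]
ee_rot: [-180.0, -0.2, 75.8]
contact_force: [-1.4, 9.6, -2.2]
opening: 0.455
grip_force: 30.0
```

```bash
python3 -c "
from st import *
state()"
```

```text
t 10.75 tcp stand mm [ 0.2 -0.5] z 0.0331 yaw 75.79 F [-9.  -3.7] -2.2 open 0.45548944049246465
```

>>> drive_tool --deltas '[[[0.002,0.01,0,0,0,0],[0.002,0.01,-0.01,0,0,0],[0.002,0.01,-0.015,0,0,0],[0.002,0.01,-0.015,0,0,0]]]'

```text
time_s: 11.25
ee_pos: [0.5419, 0.1726, 0.0325]
ee_rot: [-179.9, -0.1, 75.8]
contact_force: [-7.2, 4.9, 7.1]
opening: 0.455
grip_force: 30.0
```

>>> drive_tool --deltas '[[[0,0,0,0,0,0],[0,0,0,0,0,0],[0,0,0,0,0,0],[0,0,0,0,0,0],[0,0,0,0,0,0]]]' --jaw 0.75

```text
time_s: 11.88
ee_pos: [0.5422, 0.1713, 0.0315]
ee_rot: [180.0, 0.0, 75.8]
contact_force: [1.0, 0.1, -0.1]
opening: 0.747
grip_force: 0.0
```

>>> drive_tool --deltas '[[[0,0,0.4,0,0,0],[0,0,0.9,0,0,0],[0,0,0.9,0,0,0],[0,0,0.9,0,0,0]]]'

```text
time_s: 12.38
ee_pos: [0.542, 0.1714, 0.1213]
ee_rot: [180.0, 0.0, 75.8]
contact_force: [0.1, 0.2, -0.5]
opening: 0.746
grip_force: 0.0
```

```bash
cat >> st.py <<'E'
def look(save=None):
    for n in ('wrist','top'):
        d=cap(n,save and save+n);P=cloud(d);c=d['color'].astype(int);Z=P[...,2]*1000;L=L2(P)
        b=(abs(L[...,0])<100)&(abs(L[...,1])<45)&(c[...,2]-c[...,0]>60)&(Z>26)&(Z<48)
        w=(abs(L[...,0])<100)&(abs(L[...,1])<45)&(abs(Z-8)<4)&(c.max(2)>90)
        for k,m in (('gauge',b),('plate',w)):
            q=L[m]
            if len(q)>30: print(n,k,len(q),cv2.minAreaRect(q.astype(np.float32)),'zmed',np.median(Z[m]).round(1),'x',np.percentile(q[:,0],[.5,99.5]).round(1),'y',np.percentile(q[:,1],[.5,99.5]).round(1))
        for k,a,bb in (('pinR',-45,25),('pinF',45,25),('lug+',70,18),('lug-',70,-18)):
            q=L[(np.hypot(L[...,0]-a,L[...,1]-bb)<9)&(Z>21)&(Z<34)&(c[...,2]-c[...,0]<60)]
            if len(q)>4: print(n,k,len(q),q.mean(0).round(1))
        q=(c[...,0]-c[...,2]>90)&(abs(L[...,1])<25)&(L[...,0]>80)&(L[...,0]<200)&(Z>30)&(Z<50)
        if q.sum()>8: print(n,'tab',q.sum(),np.percentile(L[q],[2,98],axis=0).round(1).tolist(),Z[q].mean().round(1))
        marks(P,d['color'],o,-104.2,.03,.05)
    return
E
python3 -c "
from st import *
state();look('s3')"
```

```text
t 12.375 tcp stand mm [1.2 0. ] z 0.1213 yaw 75.8 F [-0.2  0. ] -0.5 open 0.7461399549201624
wrist gauge 3141 ((-9.351875305175781, -1.1876373291015625), (111.31896209716797, 39.262847900390625), 0.14602409303188324) zmed 34.5 x [-65.   44.7] y [-20.5  18.4]
wrist plate 9563 ((9.617897033691406, 0.5791206359863281), (180.47586059570312, 77.82320404052734), 0.014213361777365208) zmed 6.6 x [-80.5  59.7] y [-37.9  39.1]
wrist pinR 193 [-45.7  23.3]
wrist pinF 158 [43.5 23.5]
red 126 x -30.3 [-32.2 -30.3 -28.3] y [-10.7   0.7   6.2] z 0.0391
green 189 x -1.1 [-27.   -0.2   3.6] y [-13.6  -8.3   3.9] z 0.0372
white 5374 x -5.1 [-49.4  -6.9  43.3] y [-15.9  -3.1  13.4] z 0.0356
blue 3352 x -29.3 [-65.  -44.5  41.4] y [-20.3  -0.6  18.1] z 0.0344
top gauge 168 ((34.806915283203125, -0.40506553649902344), (61.52677536010742, 39.55452346801758), 0.7248700857162476) zmed 35.8 x [ 6.2 65.6] y [-20.1  19. ]
top plate 404 ((47.56085968017578, 1.957977294921875), (102.59260559082031, 78.60382080078125), 0.2815195620059967) zmed 8.4 x [-3.  90.6] y [-37.  41.]
top pinF 12 [45.7 25.7]
top lug+ 25 [70.3 17.2]
top lug- 26 [ 70.2 -18. ]
top tab 74 [[102.7, -11.4], [118.0, 11.0]] 38.9
red 0
green 0
white 241 x 28.9 [ 5.4 29.  49.6] y [-15.    0.1  15.6] z 0.0371
blue 132 x 52.5 [17.2 55.4 65.5] y [-19.9  -5.5  18. ] z 0.0357
```

The gauge sits snug: relative to the stand it is about +0.5 mm in x and +0.3 mm in y, 0.1° askew, with its top at the right height. Next is the tab.

>>> drive_tool --deltas '[[[-0.13,-0.5,0,0,0,0],[-0.25,-1,0,0,0,0],[-0.25,-1,0,0,0,0],[-0.25,-1,0,0,0,0]]]'

```text
time_s: 12.98
ee_pos: [0.5167, 0.0716, 0.1206]
ee_rot: [-179.9, -0.0, 75.7]
contact_force: [0.1, -0.0, -0.1]
opening: 0.749
grip_force: 0.0
```

>>> drive_tool --deltas '[[[-0.02,-0.055,-0.3,0,0,0],[-0.02,-0.055,-0.6,0,0,0],[-0.02,-0.055,-0.85,0,0,0],[-0.02,-0.055,-0.92,0,0,0],[-0.02,-0.055,-0.92,0,0,0],[-0.02,-0.055,-0.92,0,0,0]]]'

```text
time_s: 13.72
ee_pos: [0.5162, 0.0663, 0.0306]
ee_rot: [179.9, -0.0, 75.8]
contact_force: [0.5, 0.0, 0.9]
opening: 0.75
grip_force: 0.0
```

```bash
python3 -c "
from st import *
state();d=cap('wrist','w4')"
```

```text
t 13.725 tcp stand mm [109.4   0.8] z 0.0306 yaw 75.83 F [-0.2  0.5] 0.9 open 0.7500740958188217
```

View pics/w4.png

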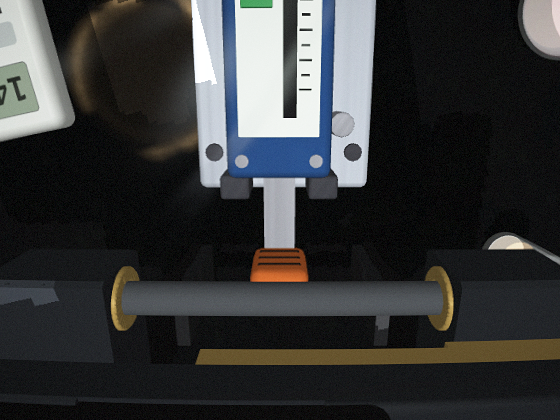

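The wrist picture shows the housing front edge on both lugs at (237,185) and (322,185), the front pin touching the side at (342,123), and the tab at (279,265). The tab is about 1 mm to the -y side of the jaw centre (column 281), so I'll correct that and grip.

>>> drive_tool --deltas '[[[-0.01,0.002,-0.01,0,0,0],[-0.01,0.002,-0.01,0,0,0],[-0.01,0.002,-0.01,0,0,0]]]'

```text
time_s: 14.15
ee_pos: [0.5143, 0.0661, 0.0287]
ee_rot: [180.0, -0.0, 75.8]
contact_force: [-0.0, -0.2, 0.3]
opening: 0.752
grip_force: 0.0
```

>>> drive_tool --deltas '[[[0,0,0,0,0,0],[0,0,0,0,0,0],[0,0,0,0,0,0],[0,0,0,0,0,0],[0,0,0,0,0,0],[0,0,0,0,0,0],[0,0,0,0,0,0]]]' --jaw 0

```text
time_s: 15.02
ee_pos: [0.5142, 0.0662, 0.0285]
ee_rot: [180.0, -0.0, 75.8]
contact_force: [0.8, -0.0, -0.1]
opening: 0.269
grip_force: 30.0
```

```bash
python3 -c "
from st import *
state();look()
d=cap('side');P=cloud(d);print('side');marks(P,d['color'],o,-104.2,.03,.05)"
```

```text
t 15.025 tcp stand mm [110.1  -1.1] z 0.0285 yaw 75.8 F [-0.2  0.7] -0.1 open 0.26937281824700576
wrist gauge 6589 ((32.954498291015625, -1.2347660064697266), (39.16538619995117, 61.70518493652344), 89.67711639404297) zmed 34.5 x [ 2.9 63.3] y [-20.5  17.9]
wrist plate 11906 ((47.34294128417969, 0.7169914245605469), (104.69046020507812, 77.68730163574219), 0.10184706747531891) zmed 6.6 x [-4.3 91.9] y [-37.7  39.2]
wrist pinF 529 [44.1 23.4]
wrist lug+ 713 [69.1 16.6]
wrist lug- 721 [ 69.  -19.1]
wrist tab 877 [[101.1, -12.4], [105.3, 9.2]] 36.2
red 0
green 132 x 3.8 [3.1 3.8 4.6] y [-14.2  -8.9  -3.7] z 0.0372
white 9877 x 26.4 [ 4.3 26.  55.8] y [-16.   -3.7  13.1] z 0.0356
blue 7068 x 42.0 [ 4.3 49.7 63.2] y [-20.6  -0.9  17.8] z 0.0344
top gauge 111 ((-8.996856689453125, -0.5898838043212891), (109.9605712890625, 39.16788101196289), 0.09506449848413467) zmed 36.4 x [-63.8  45.1] y [-20.2  18.6]
top plate 296 ((-11.788864135742188, 2.2457313537597656), (140.5005645751953, 79.16764068603516), 0.21150904893875122) zmed 8.0 x [-81.3  55.9] y [-37.3  40.5]
red 0
green 0
white 101 x 4.9 [-49.1  27.4  47.6] y [-15.1  -7.8  13.8] z 0.0374
blue 103 x -35.3 [-61.8 -53.9  45.9] y [-20.2  -8.   17.1] z 0.0363
side
red 5 x -29.0 [-33.5 -30.3 -22.9] y [0.6 2.7 4.6] z 0.0393
green 8 x 0.2 [-3.5 -0.1  5.1] y [-13.5  -8.6  -5.1] z 0.0384
white 304 x -3.3 [-49.   -7.7  48.3] y [-15.8  -4.1  13.5] z 0.0369
blue 264 x -26.0 [-67.2 -51.   59. ] y [-21.7 -14.6  16. ] z 0.0346
```

>>> drive_tool --deltas '[[[-0.01,-0.04,0,0,0,0],[-0.022,-0.087,0,0,0,0],[-0.034,-0.136,0,0,0,0],[-0.047,-0.184,0,0,0,0],[-0.059,-0.233,0,0,0,0],[-0.071,-0.281,0,0,0,0],[-0.081,-0.32,0,0,0,0],[-0.088,-0.35,0,0,0,0],[-0.092,-0.364,0,0,0,0],[-0.092,-0.364,0,0,0,0]]]'

```text
time_s: 16.42
ee_pos: [0.5049, 0.0298, 0.0285]
ee_rot: [-180.0, -0.0, 75.8]
contact_force: [1.6, 4.7, -1.5]
opening: 0.271
grip_force: 30.0
```

```bash
python3 -c "
from st import *
state()
for i in range(3):
    d=cap('side');P=cloud(d);marks(P,d['color'],o,-104.2,.03,.05)
d=cap('wrist','w5')
cv2.imwrite('pics/side5.png',cv2.resize(cap('side')['color'][220:310,220:380],None,fx=5,fy=5,interpolation=cv2.INTER_CUBIC)[...,::-1])
"
```

```text
t 16.425 tcp stand mm [147.6  -1.3] z 0.0285 yaw 75.78 F [-5.   0.4] -1.5 open 0.27105424916211945
red 1 x 5.4 [5.4 5.4 5.4] y [2.9 2.9 2.9] z 0.0368
green 2 x 0.3 [-0.3  0.3  0.8] y [-13.7 -12.5 -11.3] z 0.0384
white 329 x -6.0 [-49.8 -12.   47.3] y [-15.8  -2.9  14.6] z 0.0368
blue 265 x -25.5 [-67.1 -49.8  59.9] y [-21.9 -16.4  15.9] z 0.0347
red 1 x 2.8 [2.8 2.8 2.8] y [1.9 1.9 1.9] z 0.0384
green 2 x 0.2 [-0.5  0.2  0.9] y [-13.8 -12.6 -11.3] z 0.0385
white 329 x -5.8 [-49.2 -11.7  46.8] y [-15.7  -3.   14.3] z 0.0369
blue 264 x -26.7 [-67.2 -51.1  58.7] y [-21.9 -15.6  15.8] z 0.0347
red 1 x 3.1 [3.1 3.1 3.1] y [2. 2. 2.] z 0.0383
green 2 x -0.3 [-0.7 -0.3  0.1] y [-13.8 -12.7 -11.6] z 0.0387
white 330 x -5.7 [-50.  -11.8  48. ] y [-15.9  -3.1  14.1] z 0.0368
blue 266 x -25.8 [-67.9 -49.8  58.6] y [-21.9 -16.4  15.8] z 0.0346
```

View pics/side5.png

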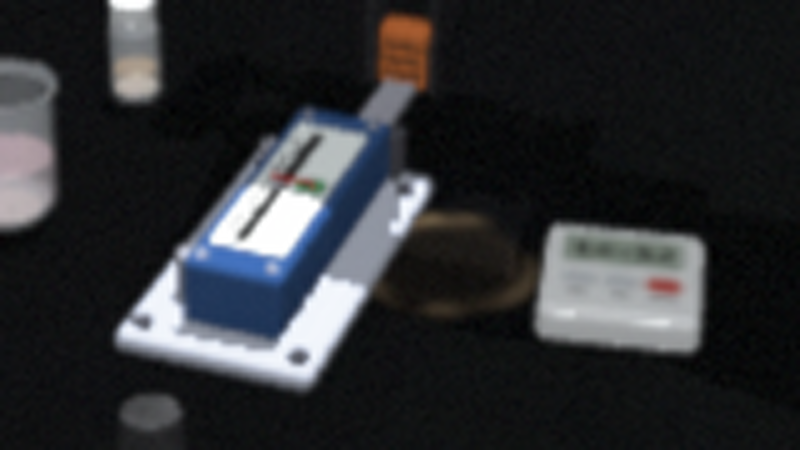

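The side picture shows the red pointer at (285,179) in line with the green band at (312,187). The pull force of 5 N matches a tongue extension of about 37.5 mm. I'll draw 0.5 mm more and hold for a second.

>>> drive_tool --deltas '[[[-0.001,-0.005,0,0,0,0],[-0.001,-0.005,0,0,0,0],[-0.001,-0.005,0,0,0,0],[-0.001,-0.005,0,0,0,0],[-0.001,-0.005,0,0,0,0],[-0.001,-0.005,0,0,0,0],[-0.001,-0.005,0,0,0,0],[-0.001,-0.005,0,0,0,0],[-0.001,-0.005,0,0,0,0],[-0.001,-0.005,0,0,0,0]]]'

```text
time_s: 17.92
ee_pos: [0.5048, 0.0295, 0.0285]
ee_rot: [-180.0, -0.0, 75.8]
contact_force: [2.2, 4.7, -2.8]
opening: 0.271
grip_force: 30.0
```

>>> drive_tool --deltas '[[[0.01,0.04,0,0,0,0],[0.02,0.08,0,0,0,0],[0.03,0.12,0,0,0,0],[0.04,0.16,0,0,0,0],[0.05,0.2,0,0,0,0],[0.06,0.24,0,0,0,0],[0.07,0.28,0,0,0,0],[0.08,0.32,0,0,0,0],[0.085,0.34,0,0,0,0],[0.088,0.35,0,0,0,0]]]'

```text
time_s: 19.18
ee_pos: [0.5137, 0.0643, 0.0286]
ee_rot: [180.0, 0.0, 75.8]
contact_force: [1.8, 1.1, -1.0]
opening: 0.272
grip_force: 30.0
```

```bash
python3 -c "
from st import *
state()"
```

```text
t 19.175 tcp stand mm [112.   -1.1] z 0.0286 yaw 75.8 F [-1.5  1.5] -1.0 open 0.27158243683281547
```

>>> drive_tool --deltas '[[[0.002,0.008,0,0,0,0],[0.004,0.014,0,0,0,0],[0.004,0.016,0,0,0,0],[0.004,0.016,0,0,0,0],[0.004,0.016,0,0,0,0]]]'

```text
time_s: 19.8
ee_pos: [0.5141, 0.0658, 0.0286]
ee_rot: [180.0, 0.0, 75.8]
contact_force: [1.6, 0.9, -2.1]
opening: 0.273
grip_force: 30.0
```

```bash
python3 -c "
from st import *
state()"
```

```text
t 19.8 tcp stand mm [110.4  -1.1] z 0.0286 yaw 75.8 F [-1.2  1.3] -2.1 open 0.27252578845884573
```

>>> drive_tool --deltas '[[[0.0005,0.002,0,0,0,0],[0.0005,0.002,0,0,0,0]]]'

```text
time_s: 20.05
ee_pos: [0.5141, 0.0661, 0.0285]
ee_rot: [-180.0, -0.0, 75.8]
contact_force: [2.0, 0.9, -1.2]
opening: 0.274
grip_force: 30.0
```

>>> drive_tool --deltas '[[[0,0,0,0,0,0],[0,0,0,0,0,0],[0,0,0,0,0,0],[0,0,0,0,0,0],[0,0,0,0,0,0]]]' --jaw 0.75

```text
time_s: 20.68
ee_pos: [0.5141, 0.0661, 0.0285]
ee_rot: [-180.0, 0.0, 75.8]
contact_force: [-0.0, -0.4, 0.1]
opening: 0.715
grip_force: 0.0
```

>>> drive_tool --deltas '[[[0,0,0.3,0,0,0],[0,0,0.7,0,0,0],[0,0,1,0,0,0],[0,0,1,0,0,0]]]'

```text
time_s: 21.18
ee_pos: [0.5163, 0.066, 0.1315]
ee_rot: [179.7, -0.1, 75.8]
contact_force: [0.4, -0.4, -0.3]
opening: 0.752
grip_force: 0.0
```

>>> drive_tool --deltas '[[[0.1,0.5,0,0,0,0],[0.2,0.8,0,0,0,0],[0.2,0.8,0,0,0,0],[0.2,0.8,0,0,0,0],[0.2,0.8,0,0,0,0]]]'

```text
time_s: 21.8
ee_pos: [0.5336, 0.1451, 0.1279]
ee_rot: [-179.9, 0.0, 75.7]
contact_force: [-0.9, -0.1, 0.2]
opening: 0.75
grip_force: 0.0
```

```bash
python3 -c "
from st import *
state();look('f6')"
```

```text
t 21.8 tcp stand mm [28.8 -1.7] z 0.1279 yaw 75.74 F [ 0.3 -0.8] 0.2 open 0.7501137391794657
wrist gauge 4292 ((-1.1021575927734375, -1.3862056732177734), (39.21660232543945, 128.55430603027344), 89.92745208740234) zmed 34.5 x [-65.2  62.7] y [-20.9  18.1]
wrist plate 10262 ((3.56134033203125, 0.5990333557128906), (168.39932250976562, 77.81648254394531), 0.05575069412589073) zmed 6.6 x [-79.9  72.9] y [-37.9  39.1]
wrist pinR 199 [-45.8  23.2]
wrist pinF 159 [43.7 23.4]
wrist lug+ 193 [69.1 17.2]
wrist lug- 194 [ 69.2 -20. ]
wrist tab 526 [[102.5, -13.2], [115.9, 9.2]] 38.1
red 120 x -1.0 [-2.9 -0.9  1.8] y [-10.9   0.2   5.9] z 0.0389
green 153 x 0.1 [-3.9  0.8  4.3] y [-13.8  -9.3   4.1] z 0.0372
white 5872 x -3.2 [-49.8  -6.3  47.7] y [-16.   -3.5  13.1] z 0.0356
blue 4417 x -9.0 [-64.6 -18.1  61.7] y [-20.6  -1.   17.9] z 0.0344
top gauge 121 ((56.51917266845703, 0.6029262542724609), (23.191667556762695, 42.785396575927734), 17.079599380493164) zmed 35.4 x [40.6 65.1] y [-20.3  18.9]
top plate 256 ((9.054862976074219, 1.3950538635253906), (84.322998046875, 175.03150939941406), 87.55744171142578) zmed 8.3 x [-79.1  95.1] y [-36.6  40.9]
top pinF 15 [45.9 24.8]
top lug+ 25 [70.5 17.6]
top lug- 26 [ 70.3 -18.1]
top tab 71 [[102.4, -11.7], [118.0, 10.3]] 39.7
red 0
green 0
white 37 x 46.8 [40.7 46.3 57.3] y [-11.3   6.7  15.3] z 0.0372
blue 101 x 57.2 [48.2 57.3 64.7] y [-20.2  -1.4  17.9] z 0.0357
```

View pics/f6wrist.png

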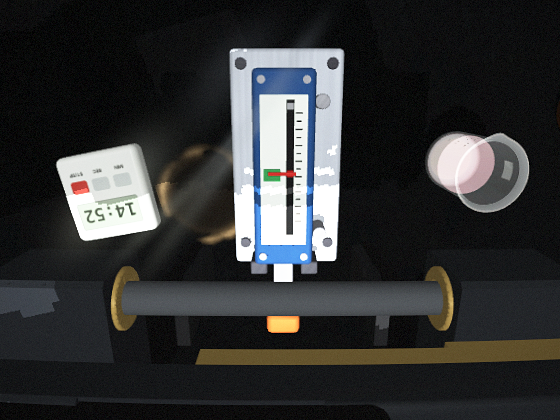

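The pointer lies across the green band at (280,174), the tab is home, and the gauge is still against the lugs and pins with the bystanders untouched. I'm handing it in.

```bash
python3 -c "
from plant import r
print(r.job_done())"
```

```text
the job is handed in; nothing more can be done
None
```

The job is handed in, with no verdict returned: the cameras show the gauge seated against both lugs and pins, the red pointer about 1–2 mm from the middle of the green band, the tongue eased home and the bystanders not touched.

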